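# Set the rotary table to the red line and lock it

## Robot

A 7-joint arm with a two-finger parallel gripper is mounted at the origin on the work surface. World frame = base frame: x ahead of the robot, y to its left, z up, the work surface at z = 0. Lengths are in m, angles in rad, forces in N, time in s.
With the tool pointing down it reaches from about 0.4 to 0.9 m from the base axis. Payload 5.5 kg.
Tool frame: the origin (TCP) lies midway between the tips of the shut fingers; the grasp point (between the pads) lies 19 mm behind it; z points along the fingers, x is the direction in which the jaws open and shut, and the axes are right-handed (so a half turn about z gives the same grasp; the last joint's range is limited). The gripper opens to 92 mm and grips with 3 to 60 N. Pads are 19 mm wide; open, the fingers measure 130 mm over their backs; the gripper's body (75 mm by 190 mm) begins 47 mm behind the grasp point.
Start: joints at [-0.961, 0.501, -0.427, 1.55, 0.221, 1.138, -0.21], TCP at [0.221, 0.611, 0.227] pointing down, gripper open.
Joint ranges: [-2.88, 2.88], [-0.31, 2.03], [-1.54, 1.56], [0.2, 2.42], [-1.41, 4.55], [0.19, 2.02], [-2.57, 2.57]. Speed limits (rad/s): [2.57, 2.57, 3.14, 3.14, 3.14, 3.14, 3.14].

## Interface

Orientations are given as a 3x3 rotation matrix whose columns are the frame's x, y, z axes.
In Python, from bench import bot gives the robot as it stands.
- The arm moves only by the shell command python3 -m jog 'ROWS'. ROWS is JSON, a list of rows, each a list of 3 entries, a list of its own where there are three numbers: the shift along the tool's x, y, z in mm, then the turn, a rotation vector about the tool's x, y, z in rad, then the opening, from 0 (shut) to 1 (fully open). A call has 1 to 8 rows; each row shifts and turns the commanded pose from where the row before left it, along the tool's axes as they then stand; what a row does not reach is not made up. A row lasts 1/12 s, in which the tool goes at most 41.7 mm and 7.16 degrees, less where a joint would pass 70% of its speed; a pose out of reach is approached as far as the arm can. A call with a gripper value outside its range is refused whole. The fingers move at their own pace and stop on an object; the grip force is fixed at half the most. Time passes only in rows, so rows that do not move let the fingers close. It gives the time, the measured TCP pose, the force and the opening at its end, in the units of the state.
- bot.sense(): the state, without advancing time (a new reading comes with each control period).
- bot.camera(name): name is "side" or "top"; returns a dict with "color" (400x640x3 uint8, red, green, blue), "depth" (400x640 float32, m along the optical axis (not along the pixel's ray), 0 where there is no reading), "fx", "fy", "cx", "cy" (pixels), "R" (3x3) and "t" (3): a world point X has camera coordinates R X + t. Camera axes: x right, y down, z forward; pixel columns grow to the right and rows downward; lengths in m; the calibration is good to about 2 mm. A picture is of the moment at which its call begins.
- bot.finish_job(): hands the job in, once; it reports no verdict.
The state is a dict: "time": time; "joint_pos": joint angles; "joint_vel": joint speeds; "joint_torque": joint torques, N m; "ee_pos": TCP position; "ee_rot": TCP orientation; "force": force on the tool from outside, world axes, zero at the start; "ft_torque": the same for the moment, N m; "width": opening from 0.0 (shut) to 1.0 (fully open).
Only numpy, scipy, OpenCV 4.12 (cv2) and the standard library are available. Lean on these libraries where they do the work, as an engineer would, in place of code of your own. Each camera call takes 0.05 s, during which the arm holds its last target. There are 200 camera calls.

## Task

With the fingertips, gently push the end of the bar that is clamped across the rotary table so that the table turns until the red line on its graduated rim lines up with the black index mark on the white plate beside the rim; then press the ball-ended lock lever down as far as it goes. Only push and press: do not put the fingers astride the bar or the lever or pinch them, and leave everything else on the bench where it is. Finish clear of everything.

Things in the scene. Friction and masses are not known exactly. Their poses are not given: they have to be found in the camera images.
- rotary_base: Green cast-iron base of a 200 mm machinist's rotary table, bolted to the bench, immovable. Origin: on the turning axis at bench height; z up. Radius 108 mm. On its +x side the white index plate (36 mm wide, 68 mm high, out to 137 mm from the axis), on its +y side the worm housing with a handwheel (out of mesh, not used; reaches x = 176, y = 79 to 145, top 67 mm), on its -x side the lock lever
- turntable: Round steel plate that turns on the base, with all clamped on it. Origin: on the turning axis, 52 mm above the bench; z up; x points to the red line. Radius 100 mm, top 80 mm above the bench, rim bevelled, black graduations every 5 degrees. Turns about z against steady friction of some 0.35 N m (3 N at the bar's end), does not spring back or coast. Starts 0.4 to 1.1 rad too far counter-clockwise seen from above
- red_line (a point): Foot of the red line on the plate's bevelled rim (the only red one, 6 mm wide, among thinner black graduations): 102 mm from the turning axis, 68 mm above the bench. It turns with the plate
- index_mark (a point): Inner end of the black index line (3.6 mm wide) on the white index plate of the base: 102 mm from the turning axis, 68 mm above the bench. With the lines lined up, this point and the foot of the red line coincide
- bar_end_a (a point): Aluminium bar clamped across the plate: 40 mm wide (along the plate's x, centred), 260 mm long (along its y, centred), 20 mm thick, 80 to 100 mm above the bench. This point is on the bar's top, 112 mm from the turning axis on the plate's +y side, at a dark drilled hole 18 mm from the end. It turns with the plate
- bar_end_b (a point): The same point at the bar's other end (the plate's -y side). Two dark strap clamps with studs hold the bar near its middle (plate |y| 25 to 47 mm, |x| up to 66 mm, tops 126 mm above the bench); beyond |y| = 50 mm the bar's sides are free
- lock_lever (a joint): Lock lever, turning about a level axis along the base's x through x = -128, y = -12, z = 46 mm of the base. 0 = up (released; arm 35 degrees above level, towards the base's -y), 0.698 rad = fully down (locked; 5 degrees below level), hard stop; counts as down from 0.58. Starts at 0 to 0.08. Friction 0.12 N m (2 to 3 N at the ball); stays where left
- lever_ball (a point): Centre of the black ball, 19 mm in diameter, at the end of the steel lock lever (9 mm round arm), 62 mm from its pivot: 82 mm above the bench when up, 41 mm when fully down
- spanner: Steel open-ended spanner, 170 mm long, lying on the bench beside the rotary table. To be left alone; origin at its underside
- tee_nut: Small dark steel T-nut, 34 x 24 x 20 mm, lying beside the rotary table. To be left alone
- spare_stud: Spare clamp stud standing upright on its nut, 24 mm wide, 60 mm high, beside the rotary table. To be left alone
- filler_tin: Red and black tin of filler, 107 mm in diameter, 63 mm high. To be left alone
- bottle: White plastic bottle, 68 mm in diameter, 190 mm high. To be left alone
- tub: Black open plastic tub, 110 mm in diameter, 85 mm high. To be left alone
- brush: Paint brush, 190 mm long, lying on newspaper. To be left alone
- square: Engineer's square lying flat: dark stock 100 mm, blade 130 mm, 16 mm high. To be left alone

How it is judged:
On the way, in this order (a step that is already met when the one before it is completed fails the run):
1. the red line lines up with the index mark, the table at rest, the lock lever still up (horizontal distance between red_line and index_mark below 0.004 m and angular speed of turntable below 0.03 rad/s and value of joint lock_lever below 0.2 rad), for 0.3 s.
2. the lock lever is pressed down with the lines still lined up (horizontal distance between red_line and index_mark below 0.004 m and value of joint lock_lever above 0.58 rad), for 0.2 s.
At the end, for the whole second after the job is handed in: The foot of the red line is within 4 mm of the index mark, the table is at rest, the lock lever is at 0.58 rad or more (of 0.698), and every loose thing lies within 15 mm of where it was (all of step 2 and angular speed of turntable below 0.03 rad/s and distance of each of spanner, tee_nut, spare_stud, filler_tin, bottle, tub, brush, square from where it was at the start of the episode below 0.015 m); the robot touches nothing.
It fails at once if a loose thing on the bench is moved by more than 15 mm (distance of any of spanner, tee_nut, spare_stud, filler_tin, bottle, tub, brush, square from where it was at the start of the episode above 0.015 m).
It fails at once if the fingers stand astride the bar, as to pinch it (the grasp point between the sides of the bar, lower than 14 mm above its top) (x of the grasp point in the frame of turntable between -0.019 and 0.019 m and y of the grasp point in the frame of turntable between -0.128 and 0.128 m and z of the grasp point in the frame of turntable between 0.02 and 0.062 m).
It fails at once if the fingers stand astride the ball of the lock lever, as to pinch it (distance between the grasp point and lever_ball below 0.018 m).
It fails at once if the rotary table, its bar or its lever is pushed with more than 50 N (contact force between any of the arm, the fingers and rotary_base above 50 N).
It also fails if it takes over 51 s, if anything falls off the work surface, if the arm or the gripper's body presses on something with over 40 N, if the wrist force passes 120 N, or if a joint passes its speed limit or range.

## Working session

There is one attempt and no reset: what is moved stays moved. The work goes in short steps, Python scripts to look and compute and a shell command to move; the robot and the scene stay as the last step left them, time stands still between calls to the robot, and variables do not carry over. Pictures are saved under pics/ and viewed, about 8 in all and at most 12, crops included, and the job is handed in when it is done.

```bash
ls; mkdir -p pics
cat > h.py <<'E'
import numpy as np,cv2
from bench import bot
np.set_printoptions(precision=4,suppress=True)
def shot(name,fn=None):
    c=bot.camera(name)
    if fn: cv2.imwrite('pics/'+fn,c['color'][:,:,::-1])
    return c
def proj(c,X):
    p=np.asarray(X)@np.array(c['R']).T+np.array(c['t']); return np.c_[c['fx']*p[:,0]/p[:,2]+c['cx'],c['fy']*p[:,1]/p[:,2]+c['cy']]
def ray(c,u,v,z):
    R=np.array(c['R']);o=-R.T@np.array(c['t']);d=R.T@np.array([(u-c['cx'])/c['fx'],(v-c['cy'])/c['fy'],1.]);return o+d*(z-o[2])/d[2]
def cloud(c):
    v,u=np.mgrid[0:400,0:640];d=c['depth'];P=np.stack([(u-c['cx'])/c['fx']*d,(v-c['cy'])/c['fy']*d,d],-1)
    return (P-np.array(c['t']))@np.array(c['R'])
E
python3 - <<'E'
from h import *
import pickle
for n in('top','side'):
    c=shot(n,n+'0.png'); pickle.dump(c,open(n+'0.pkl','wb')); print(n,c['fx'],-np.array(c['R']).T@np.array(c['t']),np.array(c['R']))
s=bot.sense();print(s['time'],s['ee_pos'],s['ee_rot'],s['force'],s['width'])
E
```

```text
pics
top 396.614747142573 [0.3753 0.0651 1.3471] [[-0.0283 -0.9993 -0.0262]
 [-0.9908  0.0315 -0.1316]
 [ 0.1323  0.0223 -0.991 ]]
side 487.1550453623405 [ 0.168  -1.0961  1.1885] [[ 0.9468 -0.3218 -0.0055]
 [-0.2169 -0.6254 -0.7495]
 [ 0.2377  0.7108 -0.662 ]]
0.1 [0.2208 0.6107 0.2258] [[ 0.3399  0.9405 -0.0006]
 [ 0.9405 -0.3399 -0.0016]
 [-0.0017 -0.0001 -1.    ]] [ 0.5481 -0.3065 -0.0094] 1.0023521953188115
```

View pics/top0.png

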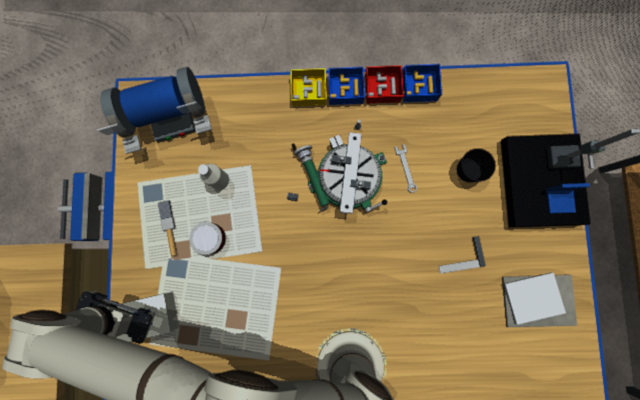

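View pics/side0.png

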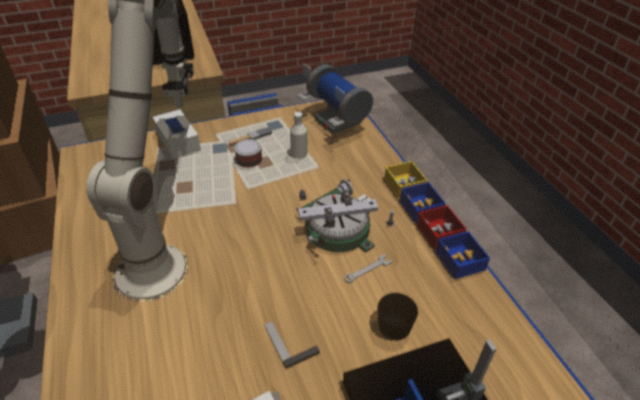

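The top view shows the table centred near (350,175), with the bar running from (355,135) to (347,210). The red line is near (326,170) and the lever near (380,205). Next I'll zoom in on it.

Run:
```python
from h import *
import pickle
c=pickle.load(open('top0.pkl','rb'))['color'][115:225,280:425,::-1]
cv2.imwrite('pics/z1.png',cv2.resize(c,None,fx=5.4,fy=5.4,interpolation=cv2.INTER_CUBIC))
```

```text
(no output)
```

View pics/z1.png

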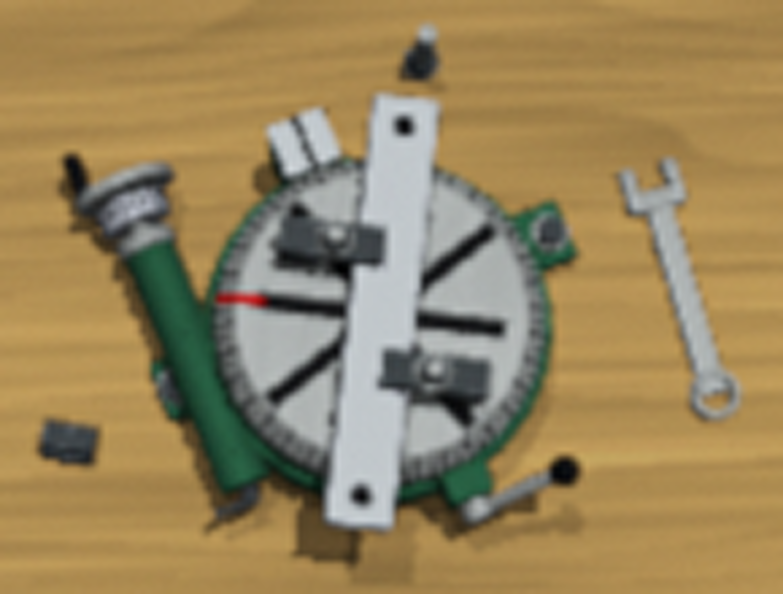

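The near (+y, "a") end is at crop (361,495) and the far end at (404,125). The index line runs from about (297,118) to (325,165), the red line's foot is at (218,298) and the ball at (564,470). The table must turn clockwise by about 60°.

```bash
cat >> h.py <<'E'
from scipy.ndimage import map_coordinates
def rect(c,chan,pts):
    uv=proj(c,pts.reshape(-1,3));return map_coordinates(chan.astype(float),[uv[:,1],uv[:,0]],order=3).reshape(pts.shape[:-1])
def darkc(c,u,v,r=3):
    # subpixel centroid of dark blob
    g=c['color'].astype(float).mean(2);y,x=np.mgrid[int(v)-r:int(v)+r+2,int(u)-r:int(u)+r+2];k=g[y,x];w=np.clip(np.median(k)-15-k,0,None)
    return (w*x).sum()/w.sum(),(w*y).sum()/w.sum()
def prof(c,O,r0,r1,z,a0,a1,mode):
    a=np.radians(np.arange(a0,a1,.1));rr=np.arange(r0,r1,.001)
    A,Rr=np.meshgrid(a,rr);P=np.stack([O[0]+Rr*np.cos(A),O[1]+Rr*np.sin(A),0*A+z],-1)
    ch=[rect(c,c['color'][:,:,i],P) for i in range(3)]
    f=(ch[0]-(ch[1]+ch[2])/2) if mode=='red' else -sum(ch)/3
    return np.degrees(a),f.mean(0)
def peak(a,f,w=4):
    i=f.argmax();m=abs(a-a[i])<w;b=np.clip(f[m]-(f[m].min()+f[m].max())/2,0,None);return (a[m]*b).sum()/b.sum()
E
python3 - <<'E'
from h import *
import pickle
c=pickle.load(open('top0.pkl','rb'))
px=lambda X,Y:(280+(X+.5)/5.4-.5,115+(Y+.5)/5.4-.5)
b=ray(c,*darkc(c,*px(404,125)),.1);a=ray(c,*darkc(c,*px(361,495)),.1)
O=(a+b)/2;d=a-b;print('a',a,'b',b,'O',O,np.linalg.norm(d)/2,'plate x',np.degrees(np.arctan2(d[1],d[0]))-90)
s=pickle.load(open('side0.pkl','rb'))
R=ray(c,*px(218,298),.068);print('red',R,np.linalg.norm((R-O)[:2]),np.degrees(np.arctan2(*(R-O)[1::-1])))
I=ray(c,*px(325,165),.068);print('idx',I,np.linalg.norm((I-O)[:2]),np.degrees(np.arctan2(*(I-O)[1::-1])))
ball=ray(c,*px(564,470),.082);print('ball',ball)
al,f=prof(c,O,.088,.101,.072,40,120,'red');print('red prof',peak(al,f))
for r in ((.106,.118),(.118,.13)):
    al,f=prof(c,O,*r,.068,15,50,'k');print('idx prof',peak(al,f)); 
    g=f[::10];print(g.astype(int))
for q in (np.degrees(np.arctan2(*(I-O)[1::-1])),):
  t=np.radians(q);B=np.array([[np.cos(t),-np.sin(t)],[np.sin(t),np.cos(t)]]);print('ball in base',B.T@(ball-O)[:2])
E
```

```text
a [ 0.5086 -0.0015  0.1   ] b [ 0.73   -0.0357  0.1   ] O [ 0.6193 -0.0186  0.1   ] 0.11199115123571884 plate x 81.24021069838707
red [0.6352 0.0788 0.068 ] 0.09866103706752227 80.70689687487504
idx [0.7159 0.0108 0.068 ] 0.10097601200716587 16.9419640555972
ball [ 0.5218 -0.1232  0.082 ]
red prof 80.87297645638056
idx prof 33.21514673914813
[-199 -200 -201 -190 -152 -106 -102 -146 -185 -198 -200 -200 -202 -195
 -166 -116  -64  -38  -42  -58  -67  -70  -70  -68  -71  -80  -99 -118
 -128 -129 -128 -128 -126 -125 -123]
idx prof 31.365813294537382
[-199 -199 -201 -195 -156 -110 -118 -166 -194 -200 -199 -200 -199 -177
 -131  -92  -91 -111 -123 -122 -119 -118 -119 -122 -128 -133 -135 -135
 -135 -134 -133 -133 -132 -131 -131]
ball in base [-0.1238 -0.0717]
```

Measured values:
- The axis is at (0.6193, -0.0186).
- The plate's x axis points to about 81.1°.
- The index is at about 20.4°. The lever ball position in base coordinates confirms this.

That gives a turn of about -60.7°. I'll move across high with the fingers shut, heading for (0.502, -0.06).

```bash
python3 -m jog '[[[-22.3,20.5,0],[0,0,0],0],[[-22.3,20.5,0],[0,0,0],0],[[-22.3,20.5,0],[0,0,0],0],[[-22.3,20.5,0],[0,0,0],0],[[-22.3,20.5,0],[0,0,0],0],[[-22.3,20.5,0],[0,0,0],0],[[-22.3,20.5,0],[0,0,0],0],[[-22.3,20.5,0],[0,0,0],0]]'
python3 -m jog '[[[-22.3,20.5,0],[0,0,0],0],[[-22.3,20.5,0],[0,0,0],0],[[-22.3,20.5,0],[0,0,0],0],[[-22.3,20.5,0],[0,0,0],0],[[-22.3,20.5,0],[0,0,0],0],[[-22.3,20.5,0],[0,0,0],0],[[-22.3,20.5,0],[0,0,0],0],[[-22.3,20.5,0],[0,0,0],0]]'
python3 -m jog '[[[-22.3,20.5,0],[0,0,0],0],[[-22.3,20.5,0],[0,0,0],0],[[-22.3,20.5,0],[0,0,0],0],[[-22.3,20.5,0],[0,0,0],0],[[-22.3,20.5,0],[0,0,0],0],[[-22.3,20.5,0],[0,0,0],0],[[-22.3,20.5,0],[0,0,0],0],[[-22.3,20.5,0],[0,0,0],0]]'
python3 -m jog '[[[0,0,0],[0,0,0.1],0],[[0,0,0],[0,0,0.1],0],[[0,0,0],[0,0,0.1],0],[[0,0,0],[0,0,0.1],0],[[0,0,0],[0,0,0.1],0],[[0,0,0],[0,0,0.1],0],[[0,0,0],[0,0,0.1],0],[[0,0,0],[0,0,0.1],0]]'
python3 -m jog '[[[0,0,0],[0,0,0.1],0],[[0,0,0],[0,0,0.1],0],[[0,0,0],[0,0,0.1],0],[[0,0,0],[0,0,0.1],0],[[0,0,0],[0,0,0.1],0],[[0,0,0],[0,0,0.076],0],[[0,0,0],[0,0,0],0]]'
python3 -c "
from h import *
s=bot.sense();print(s['time'],s['ee_pos'],s['ee_rot'],s['force'],s['width'],np.array(s['joint_pos']))"
```

```text
time: 0.77
ee_pos: [0.3147, 0.3861, 0.2264]
ee_rot: [[0.34, 0.94, -0.0], [0.94, -0.34, -0.001], [-0.001, -0.0, -1.0]]
force: [1.5, 0.6, 0.3]
width: 0.471
time: 1.43
ee_pos: [0.4082, 0.1627, 0.2266]
ee_rot: [[0.34, 0.941, -0.0], [0.941, -0.34, -0.0], [-0.0, -0.0, -1.0]]
force: [0.4, 1.1, -0.1]
width: 0.004
time: 2.1
ee_pos: [0.5018, -0.0607, 0.2265]
ee_rot: [[0.34, 0.941, -0.001], [0.941, -0.34, 0.0], [-0.0, -0.001, -1.0]]
force: [0.8, -0.2, 0.4]
width: 0.003
time: 2.77
ee_pos: [0.5013, -0.0592, 0.2263]
ee_rot: [[0.913, 0.407, -0.001], [0.407, -0.913, 0.0], [-0.001, -0.0, -1.0]]
force: [0.2, -0.1, -1.2]
width: 0.004
time: 3.35
ee_pos: [0.5014, -0.0591, 0.2264]
ee_rot: [[0.988, -0.154, -0.001], [-0.154, -0.988, -0.0], [-0.001, 0.0, -1.0]]
force: [-0.4, -0.2, -0.4]
width: 0.003
3.35 [ 0.5014 -0.0591  0.2264] [[ 0.9881 -0.1538 -0.0008]
 [-0.1538 -0.9881 -0.    ]
 [-0.0008  0.0001 -1.    ]] [-0.4458 -0.1666 -0.4131] 0.0025838581323861043 [-0.0887  0.2111  0.1747  1.9265 -0.043   1.0084 -0.0494]
```

```bash
python3 -m jog '[[[0,0,25],[0,0,0],0],[[0,0,25],[0,0,0],0],[[0,0,25],[0,0,0],0],[[0,0,25],[0,0,0],0],[[0,0,25],[0,0,0],0],[[0,0,14.5],[0,0,0],0],[[0,0,0],[0,0,0],0]]'
python3 -m jog '[[[0,-5,0],[0,0,0],0],[[0,-5,0],[0,0,0],0],[[0,-5,0],[0,0,0],0],[[0,-5,0],[0,0,0],0],[[0,0,0],[0,0,0],0]]'
python3 -c "
from h import *
c=shot('top','t1.png')['color'][115:225,280:425,::-1]
cv2.imwrite('pics/z2.png',cv2.resize(c,None,fx=5.4,fy=5.4,interpolation=cv2.INTER_CUBIC))"
```

```text
time: 3.93
ee_pos: [0.4986, -0.0589, 0.0839]
ee_rot: [[0.989, -0.149, -0.007], [-0.149, -0.989, 0.0], [-0.007, 0.001, -1.0]]
force: [-2.3, -0.6, 0.3]
width: 0.009
time: 4.35
ee_pos: [0.5058, -0.0376, 0.0883]
ee_rot: [[0.989, -0.149, 0.002], [-0.149, -0.989, 0.001], [0.002, -0.001, -1.0]]
force: [-0.2, 0.1, 0.3]
width: 0.009
```

View pics/z2.png

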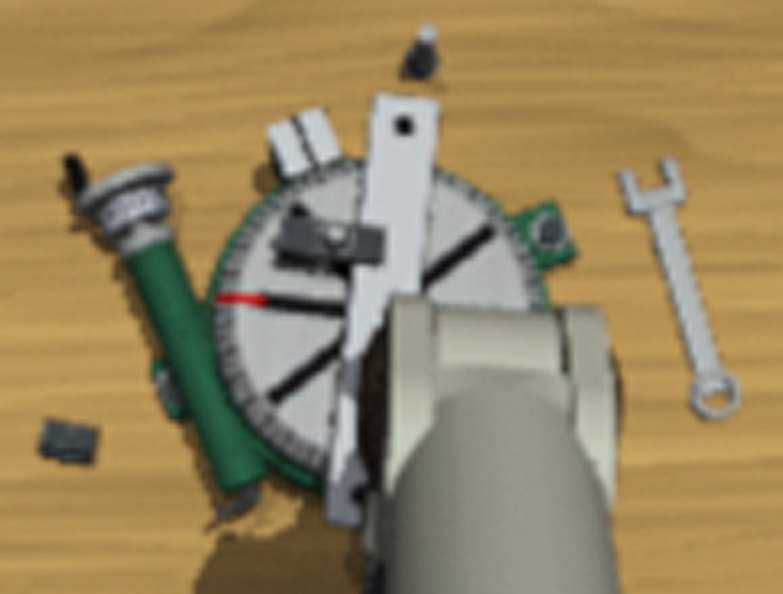

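The gripper is beside the near end, the table has not moved, and nothing is being touched. Now I'll push along the arc.

```bash
R='' ; python3 -m jog '[[[-1,-3.3,0],[0,0,0.03],0],[[-1,-3.3,0],[0,0,0.03],0],[[-1,-3.3,0],[0,0,0.03],0],[[-1,-3.3,0],[0,0,0.03],0],[[-1,-3.3,0],[0,0,0.03],0],[[-1,-3.3,0],[0,0,0.03],0],[[-1,-3.3,0],[0,0,0.03],0],[[-1,-3.3,0],[0,0,0.03],0]]'
python3 -m jog '[[[-1,-3.3,0],[0,0,0.03],0],[[-1,-3.3,0],[0,0,0.03],0],[[-1,-3.3,0],[0,0,0.03],0],[[-1,-3.3,0],[0,0,0.03],0],[[-1,-3.3,0],[0,0,0.03],0],[[-1,-3.3,0],[0,0,0.03],0],[[-1,-3.3,0],[0,0,0.03],0],[[-1,-3.3,0],[0,0,0.03],0]]'
cat > st.py <<'E'
from h import *
O=np.array([.6193,-.0186])
def st():
    c=shot('top');al,f=prof(c,O,.088,.101,.072,10,90,'red');th=peak(al,f)
    al,f=prof(c,O,.106,.126,.068,16,26,'k');ix=peak(al,f)
    t=np.radians(th);s=bot.sense();d=np.array(s['ee_pos'])[:2]-O
    print('t',s['time'],'red',round(th,2),'idx',round(ix,2),'to go rad',round(np.radians(th-ix),3),'tcp',s['ee_pos'],'in plate',d@[np.cos(t),np.sin(t)],d@[-np.sin(t),np.cos(t)],'tool y ang-plate',np.degrees(np.arctan2(-s['ee_rot'][1][1],-s['ee_rot'][0][1]))-th,'F',s['force'])
    return c
if __name__=='__main__':st()
E
python3 st.py
```

```text
time: 5.07
ee_pos: [0.5035, -0.0133, 0.0877]
ee_rot: [[0.923, -0.384, -0.0], [-0.384, -0.923, -0.001], [0.0, 0.001, -1.0]]
force: [-0.7, -2.7, 2.0]
width: 0.004
time: 5.73
ee_pos: [0.5085, 0.014, 0.0875]
ee_rot: [[0.806, -0.592, -0.001], [-0.592, -0.806, -0.001], [-0.0, 0.001, -1.0]]
force: [-2.5, -3.1, 2.8]
width: 0.005
t 5.7833 red 56.51 idx 20.49 to go rad 0.629 tcp [0.509  0.015  0.0875] in plate -0.032797235197365285 0.11052651507387545 tool y ang-plate -2.892931540797889 F [-0.0801  0.2751  1.065 ]
```

```bash
python3 -m jog '[[[-1,-3.3,0],[0,0,0.03],0],[[-1,-3.3,0],[0,0,0.03],0],[[-1,-3.3,0],[0,0,0.03],0],[[-1,-3.3,0],[0,0,0.03],0],[[-1,-3.3,0],[0,0,0.03],0],[[-1,-3.3,0],[0,0,0.03],0],[[-1,-3.3,0],[0,0,0.03],0],[[-1,-3.3,0],[0,0,0.03],0]]'
python3 -m jog '[[[-1,-3.3,0],[0,0,0.03],0],[[-1,-3.3,0],[0,0,0.03],0],[[-1,-3.3,0],[0,0,0.03],0],[[-1,-3.3,0],[0,0,0.03],0],[[-1,-3.3,0],[0,0,0.03],0],[[-1,-3.3,0],[0,0,0.03],0],[[0,0,0],[0,0,0],0]]'
python3 st.py
```

```text
time: 6.45
ee_pos: [0.5201, 0.0392, 0.0873]
ee_rot: [[0.643, -0.766, -0.002], [-0.766, -0.643, -0.001], [-0.001, 0.002, -1.0]]
force: [-3.2, -1.6, 1.8]
width: 0.007
time: 7.03
ee_pos: [0.5335, 0.0567, 0.0873]
ee_rot: [[0.496, -0.868, -0.0], [-0.868, -0.496, 0.0], [-0.0, 0.0, -1.0]]
force: [-1.8, 0.1, -0.7]
width: 0.009
t 7.0833 red 31.43 idx 20.49 to go rad 0.191 tcp [0.5335 0.0565 0.0873] in plate -0.03400586273948993 0.10883494257452114 tool y ang-plate -1.6004025267077608 F [-0.4299 -0.2499  0.7933]
```

```bash
python3 -m jog '[[[-0.7,-2.2,0],[0,0,0.02],0],[[-0.7,-2.2,0],[0,0,0.02],0],[[-0.7,-2.2,0],[0,0,0.02],0],[[-0.7,-2.2,0],[0,0,0.02],0],[[-0.7,-2.2,0],[0,0,0.02],0],[[-0.7,-2.2,0],[0,0,0.02],0],[[-0.7,-2.2,0],[0,0,0.02],0],[[0,0,0],[0,0,0],0]]'
python3 st.py
```

```text
time: 7.75
ee_pos: [0.546, 0.0681, 0.0872]
ee_rot: [[0.369, -0.929, 0.001], [-0.929, -0.369, 0.0], [0.0, -0.001, -1.0]]
force: [-1.1, 0.6, 0.1]
width: 0.003
t 7.8 red 22.89 idx 20.49 to go rad 0.042 tcp [0.5461 0.068  0.0872] in plate -0.03379115843934024 0.10826718861114171 tool y ang-plate -1.1752248980917273 F [-0.1655  0.443  -0.6589]
```

```bash
python3 -m jog '[[[-0.3,-1.1,0],[0,0,0.01],0],[[-0.3,-1.1,0],[0,0,0.01],0],[[-0.3,-1.1,0],[0,0,0.01],0],[[0,0,0],[0,0,0],0]]'
python3 - <<'E'
from st import *
c=st();s=shot('side')
k=cv2.resize(c['color'][120:190,300:380,::-1],None,fx=5,fy=5,interpolation=cv2.INTER_CUBIC)
k2=cv2.resize(s['color'][175:245,300:380,::-1],None,fx=5,fy=5,interpolation=cv2.INTER_CUBIC)
cv2.imwrite('pics/z3.png',np.hstack([k,k2]))
E
```

```text
time: 8.13
ee_pos: [0.5481, 0.0697, 0.0872]
ee_rot: [[0.341, -0.94, 0.0], [-0.94, -0.341, 0.0], [-0.0, -0.0, -1.0]]
force: [-2.8, 0.6, 1.0]
width: 0.008
t 8.1833 red 21.33 idx 20.5 to go rad 0.015 tcp [0.5481 0.0697 0.0872] in plate -0.03418057168320142 0.10816089957768313 tool y ang-plate -1.3451762170858572 F [-2.2477  0.1759  1.1377]
```

View pics/z3.png

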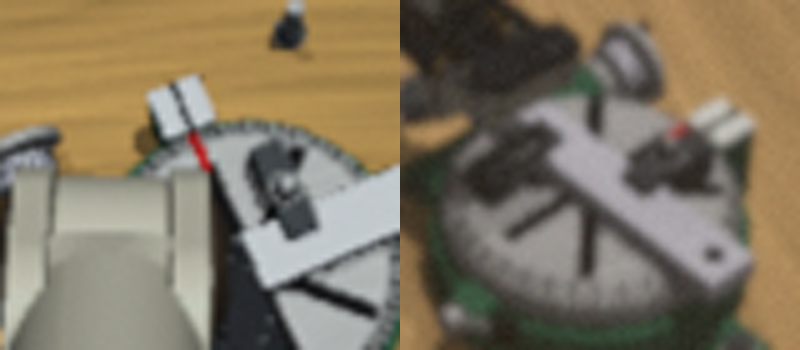

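Red at left crop (200,150) nearly continues the index line at (183,105), with about 1.5 mm to go. One more nudge, then back off.

```bash
python3 -m jog '[[[-0.2,-0.8,0],[0,0,0.007],0],[[-0.2,-0.8,0],[0,0,0.007],0],[[0,0,0],[0,0,0],0],[[0,0,0],[0,0,0],0]]'
python3 st.py
python3 -m jog '[[[0,8,0],[0,0,0],0],[[0,12,0],[0,0,0],0],[[0,0,-20],[0,0,0],0],[[0,0,-30],[0,0,0],0],[[0,0,-30],[0,0,0],0],[[0,0,-30],[0,0,0],0],[[0,0,0],[0,0,0],0]]'
python3 st.py
```

```text
time: 8.57
ee_pos: [0.5494, 0.0706, 0.0872]
ee_rot: [[0.329, -0.944, 0.0], [-0.944, -0.329, 0.0], [-0.0, -0.0, -1.0]]
force: [-2.9, -0.1, 1.2]
width: 0.002
t 8.6167 red 20.65 idx 20.49 to go rad 0.003 tcp [0.5494 0.0706 0.0872] in plate -0.03395306214286255 0.10813973446736376 tool y ang-plate -1.4570851110566174 F [-2.6746  0.465   1.5201]
time: 9.2
ee_pos: [0.5349, 0.0638, 0.2033]
ee_rot: [[0.328, -0.945, 0.012], [-0.945, -0.328, 0.003], [0.001, -0.012, -1.0]]
force: [0.1, 0.5, 0.3]
width: 0.005
t 9.25 red 20.41 idx 20.49 to go rad -0.001 tcp [0.5336 0.0639 0.2009] in plate -0.05157645238842734 0.1072189107541055 tool y ang-plate -1.2523547174826675 F [ 0.623  -0.0963 -0.705 ]
```

The table is lined up (red 20.41°, index 20.49°) with the robot clear of it. Next I'll move over the lever ball.

```bash
python3 -m jog '[[[22.6,9.1,0],[0,0,0],0],[[22.6,9.1,0],[0,0,0],0],[[22.6,9.1,0],[0,0,0],0],[[22.6,9.1,0],[0,0,0],0],[[22.6,9.1,0],[0,0,0],0],[[22.6,9.1,0],[0,0,0],0],[[22.6,9.1,0],[0,0,0],0],[[22.6,9.1,0],[0,0,0],0]]'
python3 -m jog '[[[0,0,20],[0,0,0],0],[[0,0,20],[0,0,0],0],[[0,0,20],[0,0,0],0],[[0,0,20],[0,0,0],0],[[0,0,0],[0,0,0],0],[[0,0,0],[0,0,0],0]]'
python3 - <<'E'
from st import *
c=st();s=shot('side')
k=cv2.resize(s['color'][190:270,280:380,::-1],None,fx=6,fy=6,interpolation=cv2.INTER_CUBIC)
cv2.imwrite('pics/z4.png',k)
print(proj(s,[[.5212,-.1221,.082]])-[280,190])
E
```

```text
time: 9.92
ee_pos: [0.5204, -0.1321, 0.1962]
ee_rot: [[0.328, -0.945, -0.001], [-0.945, -0.328, -0.0], [0.0, 0.001, -1.0]]
force: [0.7, -0.1, 0.5]
width: 0.005
time: 10.42
ee_pos: [0.5196, -0.1309, 0.1158]
ee_rot: [[0.328, -0.945, -0.003], [-0.945, -0.328, -0.0], [-0.001, 0.003, -1.0]]
force: [0.6, -0.1, 0.9]
width: 0.005
t 10.4667 red 20.65 idx 20.5 to go rad 0.003 tcp [ 0.5208 -0.1312  0.117 ] in plate -0.13187371043640223 -0.0705958185354653 tool y ang-plate -1.4843824125692429 F [ 0.1601 -0.5032  0.672 ]
[[40.2739 49.2878]]
```

View pics/z4.png

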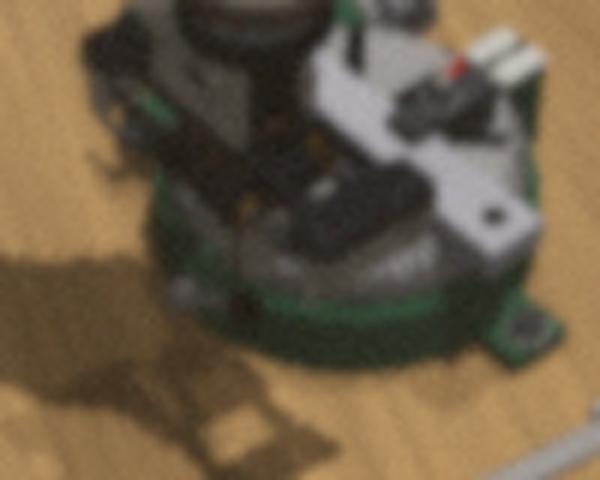

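The fingertips are above the ball (about (241,296) in the crop), and red stays in line. I'll correct 4 mm sideways, then press.

```bash
python3 -m jog '[[[0,-4,0],[0,0,0],0],[[0,0,8],[0,0,0],0],[[0,0,8],[0,0,0],0],[[0,0,6],[0,0,0],0],[[0,0,5],[0,0,0],0],[[0,0,5],[0,0,0],0],[[0,0,5],[0,0,0],0],[[0,0,0],[0,0,0],0]]'
python3 -m jog '[[[0,0,5],[0,0,0],0],[[0,0,5],[0,0,0],0],[[0,0,5],[0,0,0],0],[[0,0,5],[0,0,0],0],[[0,0,4],[0,0,0],0],[[0,0,0],[0,0,0],0]]'
python3 st.py
```

```text
time: 11.18
ee_pos: [0.5263, -0.1337, 0.0806]
ee_rot: [[0.326, -0.945, 0.004], [-0.945, -0.326, -0.005], [0.006, -0.002, -1.0]]
force: [1.0, -5.5, 4.2]
width: 0.007
time: 11.68
ee_pos: [0.5241, -0.1288, 0.0551]
ee_rot: [[0.329, -0.944, -0.002], [-0.944, -0.329, 0.001], [-0.001, 0.002, -1.0]]
force: [0.4, -0.3, 1.0]
width: 0.004
t 11.7333 red 20.64 idx 20.49 to go rad 0.003 tcp [ 0.5239 -0.1286  0.0553] in plate -0.12801878645049253 -0.06927494074039059 tool y ang-plate -1.4260867501556014 F [-0.155   0.3421 -0.8747]
```

```bash
python3 -m jog '[[[0,0,2],[0,0,0],0],[[0,0,1],[0,0,0],0],[[0,0,1],[0,0,0],0],[[0,0,0],[0,0,0],0]]'
python3 -m jog '[[[0,0,1],[0,0,0],0],[[0,0,0],[0,0,0],0],[[0,0,0],[0,0,0],0]]'
```

```text
time: 12.07
ee_pos: [0.5243, -0.1289, 0.0519]
ee_rot: [[0.329, -0.944, -0.001], [-0.944, -0.329, 0.001], [-0.001, 0.001, -1.0]]
force: [-1.1, 0.5, -0.3]
width: 0.003
time: 12.32
ee_pos: [0.5249, -0.1293, 0.0512]
ee_rot: [[0.329, -0.944, -0.0], [-0.944, -0.329, 0.0], [-0.0, -0.0, -1.0]]
force: [-1.3, 0.9, 0.5]
width: 0.004
```

```bash
python3 -m jog '[[[0,0,1],[0,0,0],0],[[0,0,0],[0,0,0],0]]'
python3 -m jog '[[[0,0,1],[0,0,0],0],[[0,0,0],[0,0,0],0]]'
python3 - <<'E'
from st import *
c=st();s=shot('side')
k=cv2.resize(s['color'][200:280,270,None] if 0 else s['color'][200:280,270:370,::-1],None,fx=6,fy=6,interpolation=cv2.INTER_CUBIC)
cv2.imwrite('pics/z5.png',k)
print((proj(s,[[.5212,-.1221,.082],[.5251,-.1324,.041]])-[270,200])*6)
E
```

```text
time: 12.48
ee_pos: [0.525, -0.1295, 0.0502]
ee_rot: [[0.329, -0.944, 0.0], [-0.944, -0.329, 0.0], [0.0, -0.0, -1.0]]
force: [-0.3, 0.7, 1.4]
width: 0.007
time: 12.65
ee_pos: [0.5251, -0.1295, 0.0496]
ee_rot: [[0.329, -0.944, 0.0], [-0.944, -0.329, 0.0], [-0.0, -0.0, -1.0]]
force: [-2.4, 1.8, 6.7]
width: 0.003
t 12.7 red 20.65 idx 20.5 to go rad 0.003 tcp [ 0.5251 -0.1295  0.0497] in plate -0.12726482158677693 -0.07051042236177535 tool y ang-plate -1.4743409729793662 F [-2.6525  0.1458  6.3884]
[[301.6435 235.7266]
 [314.7541 301.3735]]
```

View pics/z5.png

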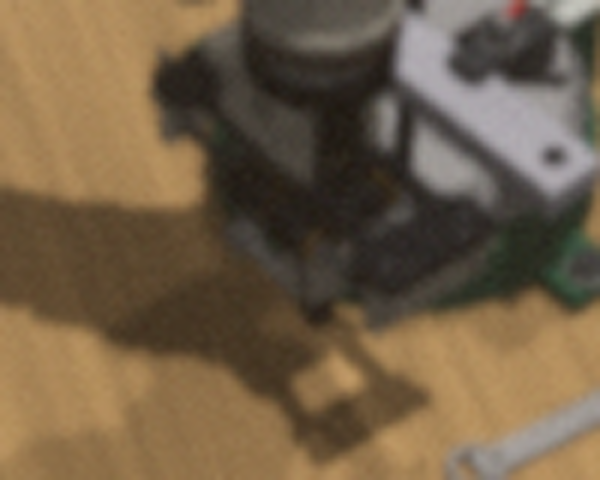

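The force rose to 6.4 N at z = 0.0497, which is the stop. The ball shows at (317,310), matching its fully-down projection at (315,301). I'll retreat straight up.

```bash
python3 -m jog '[[[0,0,-5],[0,0,0],0],[[0,0,-20],[0,0,0],0],[[0,0,-35],[0,0,0],0],[[0,0,-35],[0,0,0],0],[[0,0,-35],[0,0,0],0],[[0,0,-35],[0,0,0],0],[[0,0,-35],[0,0,0],0],[[0,0,0],[0,0,0],0]]'
python3 -m jog '[[[20,25,0],[0,0,0],0],[[20,25,0],[0,0,0],0],[[20,25,0],[0,0,0],0],[[20,25,0],[0,0,0],0],[[20,25,0],[0,0,0],0],[[20,25,0],[0,0,0],0],[[0,0,0],[0,0,0],0],[[0,0,0],[0,0,0],0]]'
python3 - <<'E'
from st import *
c=st();s=shot('side')
k=cv2.resize(c['color'][115:225,290:400,::-1],(440,440),interpolation=cv2.INTER_CUBIC)
k2=cv2.resize(s['color'][175:265,290:380,::-1],(440,440),interpolation=cv2.INTER_CUBIC)
cv2.imwrite('pics/z6.png',cv2.resize(np.hstack([k,k2]),(800,400)))
X=[[.5212,-.1221,.082],[.5251,-.1324,.041]]
print((proj(c,X)-[290,115])*400/110,(proj(s,X)-[290,175])*400/90+[400,0])
E
```

```text
time: 13.42
ee_pos: [0.5292, -0.1312, 0.2566]
ee_rot: [[0.328, -0.945, 0.013], [-0.945, -0.328, -0.001], [0.005, -0.011, -1.0]]
force: [0.2, -1.5, -0.5]
width: 0.003
time: 14.08
ee_pos: [0.4213, -0.2943, 0.2494]
ee_rot: [[0.324, -0.946, 0.001], [-0.946, -0.324, -0.001], [0.001, -0.0, -1.0]]
force: [1.1, 0.8, 0.2]
width: 0.002
t 14.1333 red 20.65 idx 20.49 to go rad 0.003 tcp [ 0.4224 -0.2926  0.2492] in plate -0.2808427554210437 -0.18699796470132046 tool y ang-plate -1.5838516951571364 F [0.9398 0.9294 0.2473]
[[340.7199 315.7273]
 [345.4404 316.4864]] [[534.5508 285.7234]
 [544.2623 334.3508]]
```

View pics/z6.png

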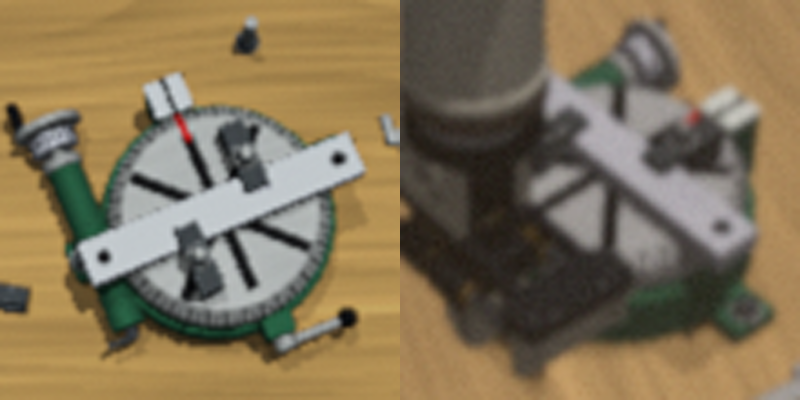

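The top view shows red continuing the index line and the ball at (347,318), where it should be when fully down. As a last numeric check, I'll read the bar angle from the holes, the ball height from depth, and compare the loose items with the first picture.

```bash
python3 -m jog '[[[0,0,0],[0,0,0],0],[[0,0,0],[0,0,0],0],[[0,0,0],[0,0,0],0],[[0,0,0],[0,0,0],0]]' | tail -2
python3 - <<'E'
from st import *
import pickle
c=st();c0=pickle.load(open('top0.pkl','rb'))
px=lambda X,Y:(290+X*110/400,115+Y*110/400)
b=ray(c,*darkc(c,*px(338,158)),.1);a=ray(c,*darkc(c,*px(105,257)),.1);d=a-b
print('plate x from holes',np.degrees(np.arctan2(d[1],d[0]))-90,'O',(a+b)/2,np.linalg.norm(d)/2)
P=cloud(c);u,v=px(347,318);print('ball top z',P[int(v)-1:int(v)+3,int(u)-1:int(u)+3,2])
D=np.abs(c['color'].astype(int)-c0['color']).max(2)
for n,(x0,y0,x1,y1) in dict(spanner=(393,140,420,195),tnut=(285,190,300,203),stud=(352,118,364,132),tub=(452,145,500,190),square=(435,232,490,276),bottle=(195,160,225,195),tin=(188,218,228,258),brush=(155,195,180,260)).items(): print(n,(D[y0:y1,x0:x1]>60).sum())
E
```

```text
force: [-0.8, -0.1, 0.1]
width: 0.011
t 14.5667 red 20.65 idx 20.49 to go rad 0.003 tcp [ 0.423  -0.2916  0.2491] in plate -0.27994106234372984 -0.186278857793228 tool y ang-plate -1.4015667560132208 F [-0.0223 -0.575   0.3276]
plate x from holes 21.133086909770114 O [ 0.6194 -0.0187  0.1   ] 0.11193173421580387
ball top z [[0.0466 0.0495 0.0525 0.0505]
 [0.0478 0.0497 0.0495 0.0509]
 [0.0462 0.0539 0.0523 0.0465]
 [0.0441 0.0433 0.0428 0.0409]]
spanner 0
tnut 0
stud 0
tub 0
square 965
bottle 0
tin 0
brush 0
```

```bash
python3 -c "
from bench import bot
print(bot.finish_job())"
```

```text
the job is handed in; nothing more can be done
None
```

I turned the table about 60° clockwise by pushing the bar's near end with the shut fingertips. I then pressed the lock lever down to its stop, backed off, and handed the job in at about 14.6 s of the 51 s allowed.

**Alignment:** The red line measured 20.65° against the index mark at 20.49°, about 0.3 mm at the rim. The bar's holes gave 21.13°, so those two readings differ by 0.5°. Even on that reading the error is about 1.2 mm, inside the 4 mm limit.

**Lever:** The force rose to 6.4 N at a fingertip height of 50 mm, which is where the stop should be. Afterwards the depth image put the ball's top at about 50 mm, which fits fully down. Forces printed at the end of each move stayed under 8 N.

**Other things on the bench:** Seven of the eight loose items showed no change from the first picture. The square's patch did differ; I put that down to the arm hovering over it at about 250 mm, but I did not check that in a clear view. The robot was touching nothing at the end.

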